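# Show where the left-out bun belongs

### The job

Show your workmate where the left-out bun goes: point down at the round bun lying by itself on the table, with the fingertips about 3 cm above its top, and stay there for a good two seconds; then point in the same way at the empty cup of the bun tin, about 3 cm above its rim, for a good two seconds, and finish there, still pointing at the empty cup. Touch nothing: only point, and leave every bun, bread and can where it is.

Things in the scene. Friction and masses are not known exactly. Their poses are not given: they have to be found in the camera images.
- loose_bun: the round bun lying by itself on the table beside the tin: a domed golden-brown bun, 75 mm across and 45 mm high, with a few pale seeds on top, loose, about 60 g. It lies left or right of the tin, near or far. Origin at the centre of its underside (on the table, z = 0), z up; its top is 45 mm above the origin.
- empty_cup: the one cup of the bun tin with no bun in it (any of the six): a round bare-metal hollow 84 mm across and 14 mm deep. Origin at the centre of the cup's floor, 8 mm above the table, z up; the cup's rim is 14 mm above the origin. A bun in a neighbouring cup has its centre 100 mm away and its top 45 mm above this origin.
- tin: the dark metal bun tin, fixed to the table: a slab 220 mm (its x) by 320 mm (its y) by 22 mm high, with a low bead round its edge up to 27 mm, and six round cups, two rows of three, centres 100 mm apart (x = -50 and 50 mm; y = -100, 0 and 100 mm). Origin at the centre of its underside. Five cups hold a bun, one is empty.
- tin_bun1: one of the five buns that sit loose in cups of the tin, each the same as the loose bun (75 mm across, 45 mm high). Origin at the centre of its underside, on the cup's floor, so its top is 53 mm above the table.
- tin_bun2: one of the five buns that sit loose in cups of the tin, each the same as the loose bun (75 mm across, 45 mm high). Origin at the centre of its underside, on the cup's floor, so its top is 53 mm above the table.
- tin_bun3: one of the five buns that sit loose in cups of the tin, each the same as the loose bun (75 mm across, 45 mm high). Origin at the centre of its underside, on the cup's floor, so its top is 53 mm above the table.
- tin_bun4: one of the five buns that sit loose in cups of the tin, each the same as the loose bun (75 mm across, 45 mm high). Origin at the centre of its underside, on the cup's floor, so its top is 53 mm above the table.
- tin_bun5: one of the five buns that sit loose in cups of the tin, each the same as the loose bun (75 mm across, 45 mm high). Origin at the centre of its underside, on the cup's floor, so its top is 53 mm above the table.
- long_roll: bystander: a pale long roll, 140 mm long (along its x), 55 mm wide, 56 mm high, lying loose on the table. Origin at the centre of its underside.
- ring_bread: bystander: a flat ring-shaped bread, 92 mm across with a 34 mm hole, 26 mm high, lying loose on the table. Origin at the centre of its underside.
- food_can: bystander: an upright food can, 74 mm across, 110 mm high, loose on the table. Origin at the centre of its underside.
Not all that is in view belongs to the job. Leave any blue or purple look-alike of the tin_bun2 alone.

How it is judged:
By the outcome, as a careful person would: the job done as asked, in the order asked, and still so for the second after the job is handed in, with the robot touching nothing.
It also fails if it takes over 43 s, if anything falls off the work surface, if the arm or the gripper's body presses on something with over 40 N, if the wrist force passes 120 N, or if a joint passes its speed limit or range.

### The arm

A 7-joint arm with a two-finger parallel gripper is mounted at the origin on the work surface. World frame = base frame: x ahead of the robot, y to its left, z up, the work surface at z = 0. Lengths are in m, angles in rad, forces in N, time in s.
With the tool pointing down it reaches from about 0.425 to 0.875 m from the base axis. Payload 8.4 kg.
Tool frame: the origin (TCP) lies midway between the tips of the shut fingers; the grasp point (between the pads) lies 19 mm behind it; z points along the fingers, x is the direction in which the jaws open and shut, and the axes are right-handed (so a half turn about z gives the same grasp; the last joint's range is limited). The gripper opens to 87 mm and grips with 3 to 60 N. Pads are 19 mm wide; open, the fingers measure 117 mm over their backs; the gripper's body (75 mm by 190 mm) begins 51 mm behind the grasp point.
Start: joints at [-1.281, 0.333, 0.04, 1.465, -0.013, 1.343, -0.059], TCP at [0.246, 0.601, 0.223] pointing down, gripper open.
Joint ranges: [-2.58, 2.58], [-0.38, 2.09], [-1.3, 1.39], [0.25, 2.4], [-1.5, 4.64], [0.08, 2.09], [-2.65, 2.65]. Speed limits (rad/s): [2.22, 2.22, 2.79, 2.79, 3.14, 3.14, 3.14].

### API

Orientations are given as a unit quaternion [x, y, z, w].
In Python, from workcell import env, camera, camera_params gives the robot as it stands. The module is installed in compiled form; this text tells all that it offers.
- The arm moves only by the tool servo_tool, never from a script. Its argument "commands" is a list of rows, each a list of 3 entries, a list of its own where there are three numbers: the finger opening in mm, from 0 to 87, then the shift along the world's x, y, z in mm, then the turn, a rotation vector about the world's x, y, z in rad. A call has 1 to 12 rows; each row shifts and turns the pose as measured when the row begins; what a row does not reach is not made up. A row lasts 1/8 s, in which the tool goes at most 62.5 mm and 10.7 degrees, less where a joint would pass 70% of its speed; a pose out of reach is approached as far as the arm can. A call is refused whole if a number of a shift passes 62.5 or a number of a turn 0.188, either way. A call with a gripper value outside its range is refused whole. The fingers move at their own pace and stop on an object; "grip_force" is the grip in N (left out, the last holds). Time passes only in rows, so rows that do not move let the fingers close. It gives the time, the measured TCP pose, the force and the opening at its end, in the units of the state.
- env.sense(): the state, without advancing time (a new reading comes with each control period).
- camera(name): name is "scene" or "top" or "wrist"; returns (picture, depth): 384x512x3 uint8, red, green, blue; 384x512 float32, m along the optical axis (not along the pixel's ray), 0 where there is no reading.
- camera_params(name): a dict with "fx", "fy", "cx", "cy" (pixels), "R" (3x3) and "t" (3): a world point X has camera coordinates R X + t. Camera axes: x right, y down, z forward; pixel columns grow to the right and rows downward; lengths in m; the calibration is good to about 2 mm. The wrist camera is an equidistant fisheye: a pixel r from the principal point sees the ray r / f radians off the axis. A picture is of the moment at which its call begins: read the wrist's pose just before it. camera_params takes no time and is no camera call; for the wrist camera it gives the pose at the moment of the call.
- env.finish_job(): hands the job in, once; it reports no verdict.
The state is a dict: "t": time; "q": joint angles; "joint_velocities": joint speeds; "tau": joint torques, N m; "tcp_pos": TCP position; "orientation": TCP orientation; "force": force on the tool from outside, world axes, zero at the start; "torque": the same for the moment, N m; "finger_gap": opening from 0.0 (shut) to 1.0 (fully open).
Only numpy, scipy, OpenCV 4.12 (cv2) and the standard library are available. Lean on these libraries where they do the work, as an engineer would, in place of code of your own. Each camera call takes 0.05 s, during which the arm holds its last target. There are 200 camera calls.

## Working session

There is one attempt and no reset: what is moved stays moved. The work goes in short steps, Python scripts to look and compute and a tool call to move; the robot and the scene stay as the last step left them, time stands still between calls to the robot, and variables do not carry over. Pictures are saved under pics/ and viewed, on a budget of 10 in all, crops included, one or two more only if the job needs it, and the job is handed in when it is done.

Besides the shell and the picture viewer there is one more tool, called after ">>>" as a command line: name --argument value ..., lists and objects as JSON in quotes. servo_tool: Moves the arm, as the interface text tells. Its arguments: {"type":"object","properties":{"commands":{"type":"array"},"grip_force":{"type":"number"}},"required":["commands"]}

```bash
mkdir -p pics; cat > h.py <<'E'
import numpy as np, cv2
from workcell import env, camera, camera_params
def pts(name, depth):
    p=camera_params(name); v,u=np.mgrid[:384,:512]
    c=np.stack([(u-p['cx'])/p['fx']*depth,(v-p['cy'])/p['fy']*depth,depth],-1)
    return (c-np.array(p['t']))@np.array(p['R'])
E
python3 - <<'E'
from h import *
s=env.sense(); print(s['t'],s['tcp_pos'],s['orientation'],s['finger_gap'])
for n in('top','scene'):
    im,d=camera(n); np.savez(n,im=im,d=d); 
    cv2.imwrite(f'pics/{n}1.png',cv2.resize(im[...,::-1],(800,600)))
    P=pts(n,d); print(n,(d>0).mean(),P[192,256],P[30,30],P[350,480])
E
```

```text
0.0 [0.24626827 0.60103121 0.22165207] [ 8.30384680e-01  5.57189913e-01 -6.42175280e-04  5.21814815e-04] 1.000258447316508
top 0.9959564208984375 [0.59069038 0.00310687 0.01933245] [ 1.64142171  1.23610384 -0.74054893] [ 0.14694263 -0.58975326  0.04248179]
scene 0.99603271484375 [0.5828068  0.00093932 0.0216914 ] [-0.09216601 -1.46039458  0.083667  ] [0.79668074 0.47591539 0.0007972 ]
```

View pics/top1.png

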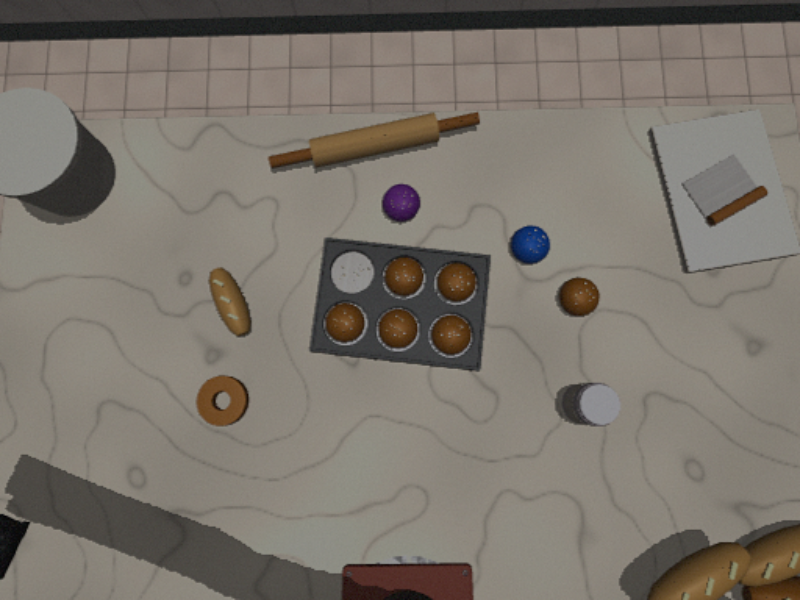

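View pics/scene1.png

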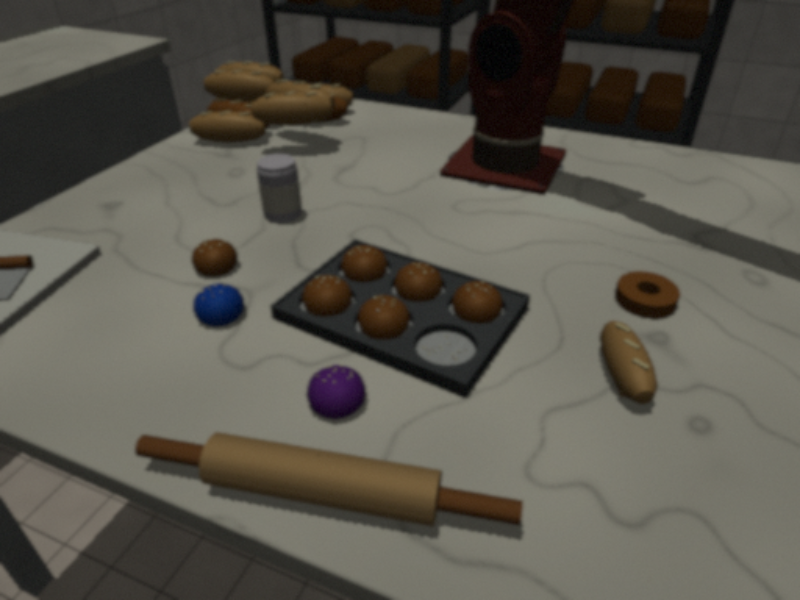

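The top view shows the golden-brown loose bun at about (579,297), to the right of the tin. The empty cup is the tin's far-left one, at about (352,272). The look-alikes are purple (401,202) and blue (530,245). Only the bun at (579,297) is brown and by itself. I'll measure both and confirm with a crop.

```bash
python3 - <<'E'
from h import *
z=np.load('top.npz'); im,d=z['im'],z['d']; P=pts('top',d)
p=camera_params('top'); R=np.array(p['R']); t=np.array(p['t'])
def ray(u,v,h):
    c=-R.T@t; r=R.T@np.array([(u-p['cx'])/p['fx'],(v-p['cy'])/p['fy'],1]); return c+r*(h-c[2])/r[2]
hsv=cv2.cvtColor(im,cv2.COLOR_RGB2HSV)
m=cv2.inRange(hsv,(5,130,40),(20,255,255)); m=cv2.morphologyEx(m,cv2.MORPH_CLOSE,np.ones((3,3)))
for c in cv2.findContours(m,0,2)[0]:
    if cv2.contourArea(c)<150: continue
    (u,v),r=cv2.minEnclosingCircle(c); k=np.zeros_like(m); cv2.drawContours(k,[c],-1,1,-1); q=P[k>0]
    w=ray(u,v,.02); print('brown',np.round([u,v,r],1),'xy',w.round(4),'diam',2*r/p['fx']*d[int(v),int(u)],'ztop',np.percentile(q[:,2],97).round(4))
# empty cup
roi=np.zeros_like(m); cv2.circle(roi,(225,174),20,255,-1)
m=cv2.inRange(hsv,(0,0,110),(180,90,255))&roi
c=max(cv2.findContours(m,0,2)[0],key=cv2.contourArea); (u,v),r=cv2.minEnclosingCircle(c)
print('cup',u,v,r,ray(u,v,.022),'z',np.median(P[m>0][:,2]),'diam',2*r/p['fx']*d[int(v),int(u)])
# second view
s=np.load('scene.npz'); Q=pts('scene',s['d']); h2=cv2.cvtColor(s['im'],cv2.COLOR_RGB2HSV)
k=np.zeros((384,512),bool);k[148:182,120:156]=1
k&=(Q[...,2]>.012); print('scene bun',(Q[k].max(0)+Q[k].min(0))/2,Q[k].max(0)-Q[k].min(0),k.sum())
cv2.imwrite('pics/crop.png',cv2.resize(im[140:250,190:410,::-1],(800,400),interpolation=2))
E
```

```text
brown [259.8 374.3  41.7] xy [0.0853 0.001  0.02  ] diam 0.23018122 ztop 0.0163
brown [463.  359.5  53.4] xy [ 0.1174 -0.5534  0.02  ] diam 0.26439378 ztop 0.132
brown [141.5 255.8  16.2] xy [0.4096 0.3373 0.02  ] diam 0.09541152 ztop 0.0298
brown [288.2 213.8  12.3] xy [ 0.5242 -0.09    0.02  ] diam 0.069537506 ztop 0.055
brown [254.2 210.   12.2] xy [0.5372 0.0093 0.02  ] diam 0.06926658 ztop 0.0555
brown [220.3 205.9  12.1] xy [0.551  0.1089 0.02  ] diam 0.0691263 ztop 0.0554
brown [370.2 189.5  12.3] xy [ 0.5918 -0.3334  0.02  ] diam 0.07098817 ztop 0.0473
brown [147.  192.5  22.4] xy [0.5951 0.3273 0.02  ] diam 0.1287331 ztop 0.0569
brown [292.  180.   12.2] xy [ 0.6248 -0.1044  0.02  ] diam 0.07030561 ztop 0.0549
brown [258.2 176.3  12.1] xy [ 0.6378 -0.0043  0.02  ] diam 0.07008501 ztop 0.0552
brown [471.9 129.8  19.7] xy [ 0.7684 -0.6501  0.02  ] diam 0.116701014 ztop 0.0431
brown [239.   88.5  68.2] xy [0.9174 0.0505 0.02  ] diam 0.4106136 ztop 0.0586
cup 225.1494903564453 174.0670166015625 13.52083683013916 [0.64615575 0.09417986 0.022     ] z 0.008881906268744619 diam 0.08175239
scene bun [ 0.90037709 -0.03890819  0.28644416] [0.67918459 0.65339052 0.54829616] 526
```

View pics/crop.png

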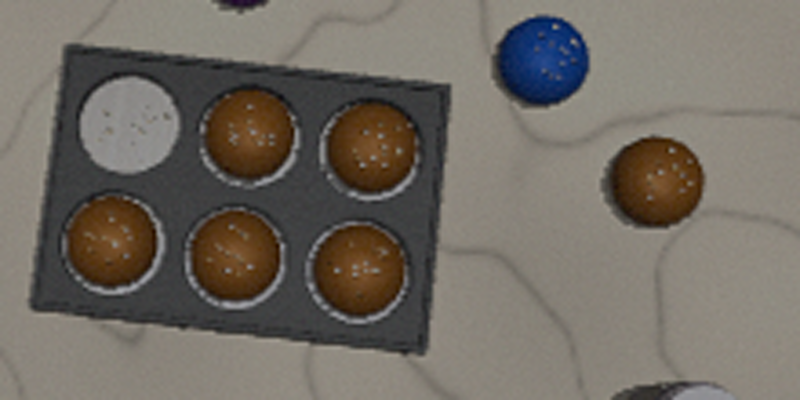

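Confirmed: the loose bun is at about (0.592,-0.333), top 0.047 (expected 0.045). The empty cup is at about (0.647,0.094), diameter 82 mm and floor 9 mm, both as given. Moving in high with the fingers shut.

>>> servo_tool --commands '[[0, [30, -38, 0], [0, 0, 0]], [0, [30, -38, 0], [0, 0, 0]], [0, [30, -38, 0], [0, 0, 0]], [0, [30, -38, 0], [0, 0, 0]], [0, [30, -38, 0], [0, 0, 0]], [0, [30, -38, 0], [0, 0, 0]], [0, [30, -38, 0], [0, 0, 0]], [0, [30, -38, 0], [0, 0, 0]], [0, [30, -38, 0], [0, 0, 0]], [0, [30, -38, 0], [0, 0, 0]], [0, [30, -38, 0], [0, 0, 0]], [0, [30, -38, 0], [0, 0, 0]]]'

```text
t: 1.6
tcp_pos: [0.6096, 0.1313, 0.217]
orientation: [0.828, 0.561, -0.004, 0.0]
force: [-0.2, 0.3, -0.1]
finger_gap: 0.008
```

```bash
cat >> h.py <<'E'
def wray(p,u,v,h):
    a=np.array([(u-p['cx'])/p['fx'],(v-p['cy'])/p['fy']]); th=np.hypot(*a)
    r=np.r_[a/th*np.sin(th),np.cos(th)]; R=np.array(p['R']); c=-R.T@np.array(p['t']); r=R.T@r
    return c+r*(h-c[2])/r[2]
def wpix(p,X):
    c=np.array(p['R'])@X+np.array(p['t']); th=np.arctan2(np.hypot(c[0],c[1]),c[2]); f=np.hypot(c[0],c[1])
    return p['cx']+p['fx']*th*c[0]/f, p['cy']+p['fy']*th*c[1]/f
def wlook(name,marks):
    p=camera_params('wrist'); im,d=camera('wrist'); np.savez(name,im=im,d=d)
    o=cv2.resize(im[...,::-1],(768,576)).copy()
    for X in marks:
        u,v=wpix(p,np.array(X)); print('mark',X,u,v); cv2.drawMarker(o,(int(u*1.5),int(v*1.5)),(0,255,0),0,12,1)
    cv2.imwrite(f'pics/{name}.png',o); return p,im,d
E
python3 - <<'E'
from h import *
p,im,d=wlook('w1',[[.647,.094,.022],[.592,-.333,.045]]); s=env.sense(); print(s['tcp_pos'],p['fx'])
E
```

```text
mark [0.647, 0.094, 0.022] 237.90813781212267 207.24482505885175
mark [0.592, -0.333, 0.045] 5.536605458045415 263.5489542824746
[0.61276912 0.12360741 0.21689163] 297.3186396354542
```

View pics/w1.png

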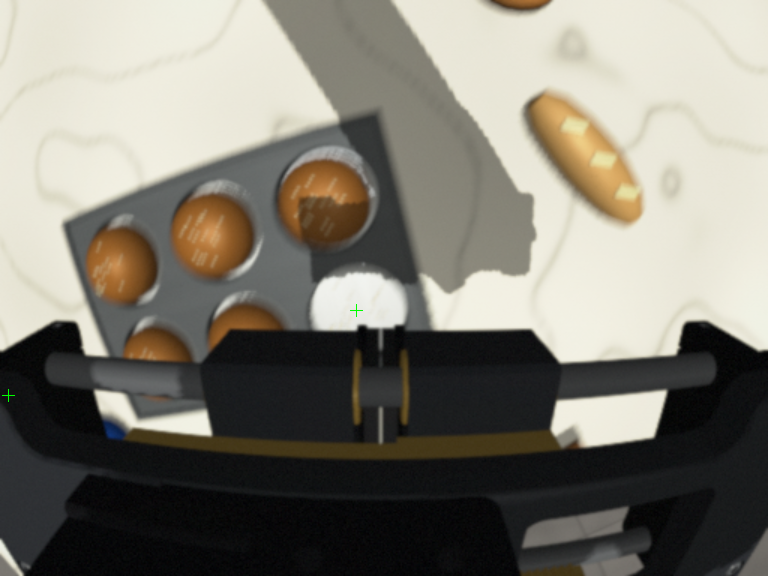

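The cup mark (0.647,0.094) sits at (356,310), at the centre of the bare cup (about 310 to 407 across, far edge at 265). On to the bun.

>>> servo_tool --commands '[[0, [0, -38, 0], [0, 0, 0]], [0, [-2, -38, 0], [0, 0, 0]], [0, [-2, -38, 0], [0, 0, 0]], [0, [-2, -38, 0], [0, 0, 0]], [0, [-2, -38, 0], [0, 0, 0]], [0, [-2, -38, 0], [0, 0, 0]], [0, [-2, -38, 0], [0, 0, 0]], [0, [-2, -38, 0], [0, 0, 0]], [0, [-2, -38, 0], [0, 0, 0]], [0, [-2, -38, 0], [0, 0, 0]], [0, [-2, -38, 0], [0, 0, 0]], [0, [-2, -38, 0], [0, 0, 0]]]'

```text
t: 3.15
tcp_pos: [0.5871, -0.3417, 0.2115]
orientation: [0.829, 0.56, -0.007, -0.0]
force: [0.5, -0.1, -0.1]
finger_gap: 0.002
```

>>> servo_tool --commands '[[0, [0, 0, 0], [0, 0, 0]], [0, [0, 0, 0], [0, 0, 0]], [0, [0, 8, -30], [0, 0, 0]], [0, [0, 0, -30], [0, 0, 0]], [0, [0, 0, -20], [0, 0, 0]], [0, [0, 0, 0], [0, 0, 0]], [0, [0, 0, 0], [0, 0, 0]]]'

```text
t: 4.03
tcp_pos: [0.5879, -0.3306, 0.1294]
orientation: [0.828, 0.56, -0.007, -0.001]
force: [0.7, -1.6, -0.1]
finger_gap: 0.004
```

```bash
python3 - <<'E'
from h import *
p,im,d=wlook('w2',[[.592,-.333,.045]]); s=env.sense(); print(s['t'],s['tcp_pos'])
E
```

```text
mark [0.592, -0.333, 0.045] 253.45376811864688 200.25920276291785
4.075 [ 0.58790074 -0.33059541  0.12942319]
```

View pics/w2.png

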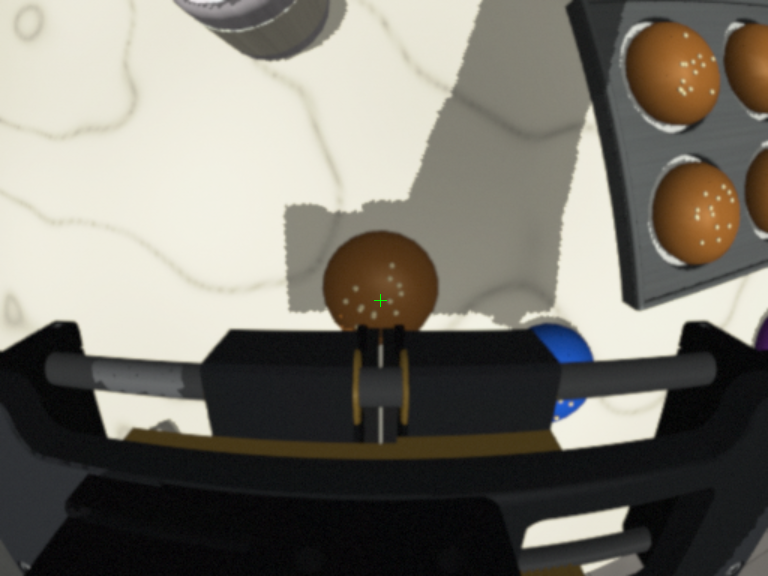

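The mark at (380,300) is centred on the bun laterally (323 to 438), among its seeds. Can and tin are clear. Lowering to 3 cm above the top.

>>> servo_tool --commands '[[0, [3, -2, -25], [0, 0, 0]], [0, [0, 0, -20], [0, 0, 0]], [0, [0, 0, -10], [0, 0, 0]], [0, [0, 0, 0], [0, 0, 0]], [0, [0, 0, 0], [0, 0, 0]]]'

```text
t: 4.7
tcp_pos: [0.5928, -0.334, 0.0768]
orientation: [0.828, 0.56, -0.005, 0.002]
force: [0.6, -0.4, 0.4]
finger_gap: 0.007
```

Good: 32 mm above the top and centred. Holding for about 3 s.

>>> servo_tool --commands '[[0, [0, 0, -2], [0, 0, 0]], [0, [0, 0, 0], [0, 0, 0]], [0, [0, 0, 0], [0, 0, 0]], [0, [0, 0, 0], [0, 0, 0]], [0, [0, 0, 0], [0, 0, 0]], [0, [0, 0, 0], [0, 0, 0]], [0, [0, 0, 0], [0, 0, 0]], [0, [0, 0, 0], [0, 0, 0]], [0, [0, 0, 0], [0, 0, 0]], [0, [0, 0, 0], [0, 0, 0]], [0, [0, 0, 0], [0, 0, 0]], [0, [0, 0, 0], [0, 0, 0]]]'

```text
t: 6.2
tcp_pos: [0.5935, -0.3344, 0.0763]
orientation: [0.828, 0.56, -0.005, 0.003]
force: [-0.3, -0.4, 0.4]
finger_gap: 0.005
```

>>> servo_tool --commands '[[0, [0, 0, 0], [0, 0, 0]], [0, [0, 0, 0], [0, 0, 0]], [0, [0, 0, 0], [0, 0, 0]], [0, [0, 0, 0], [0, 0, 0]], [0, [0, 0, 0], [0, 0, 0]], [0, [0, 0, 0], [0, 0, 0]], [0, [0, 0, 0], [0, 0, 0]], [0, [0, 0, 0], [0, 0, 0]], [0, [0, 0, 0], [0, 0, 0]], [0, [0, 0, 0], [0, 0, 0]], [0, [0, 0, 0], [0, 0, 0]], [0, [0, 0, 0], [0, 0, 0]]]'

```text
t: 7.7
tcp_pos: [0.5935, -0.3344, 0.0763]
orientation: [0.828, 0.56, -0.005, 0.003]
force: [0.8, -0.0, 0.3]
finger_gap: 0.004
```

>>> servo_tool --commands '[[0, [0, 0, 30], [0, 0, 0]], [0, [0, 0, 40], [0, 0, 0]], [0, [0, 10, 30], [0, 0, 0]], [0, [6, 46, 0], [0, 0, 0]], [0, [6, 46, 0], [0, 0, 0]], [0, [6, 46, 0], [0, 0, 0]], [0, [6, 46, 0], [0, 0, 0]], [0, [6, 46, 0], [0, 0, 0]], [0, [6, 46, 0], [0, 0, 0]], [0, [6, 46, 0], [0, 0, 0]], [0, [6, 46, 0], [0, 0, 0]], [0, [0, 0, 0], [0, 0, 0]]]'

```text
t: 9.2
tcp_pos: [0.6397, 0.0554, 0.1803]
orientation: [0.829, 0.559, -0.004, 0.003]
force: [0.7, -0.4, 0.1]
finger_gap: 0.003
```

>>> servo_tool --commands '[[0, [7, 38, 0], [0, 0, 0]], [0, [0, 0, 0], [0, 0, 0]], [0, [0, 0, -30], [0, 0, 0]], [0, [0, 0, -30], [0, 0, 0]], [0, [0, 0, -10], [0, 0, 0]], [0, [0, 0, 0], [0, 0, 0]], [0, [0, 0, 0], [0, 0, 0]]]'

```text
t: 10.07
tcp_pos: [0.6483, 0.0881, 0.1115]
orientation: [0.831, 0.557, -0.003, 0.005]
force: [-0.2, -0.2, 0.2]
finger_gap: 0.006
```

```bash
python3 - <<'E'
from h import *
p,im,d=wlook('w3',[[.647,.094,.022]]); s=env.sense(); print(s['t'],s['tcp_pos'])
E
```

```text
mark [0.647, 0.094, 0.022] 259.9359923435306 188.4082205216111
10.125 [0.64835748 0.08812251 0.11158659]
```

View pics/w3.png

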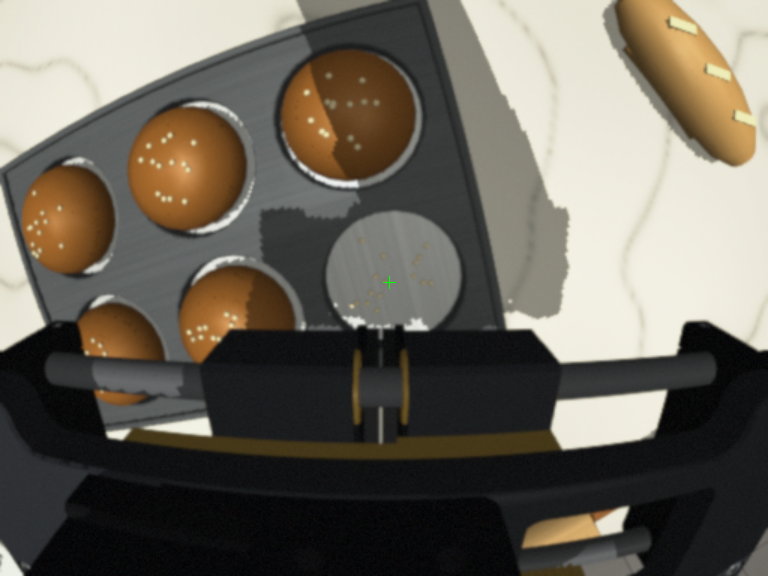

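```bash
python3 - <<'E'
from h import *
p=camera_params('wrist')
# rim points seen in view (px/1.5): left, right, far
L,Rr,T=[wray(p,u/1.5,v/1.5,.022) for u,v in((325,276),(463,274),(394,210))]
from numpy.linalg import solve
A=np.array([2*(Rr-L)[:2],2*(T-L)[:2]]);b=np.array([Rr[:2]@Rr[:2]-L[:2]@L[:2],T[:2]@T[:2]-L[:2]@L[:2]])
c=solve(A,b); print(c,np.linalg.norm(c-L[:2])*2)
E
```

```text
[0.64630602 0.09706758] 0.0810079250080789
```

A second fix gives (0.646,0.097), diameter 81 mm. It agrees to 3 mm, so I'll aim for (0.647,0.096,0.053).

>>> servo_tool --commands '[[0, [-1, 8, -20], [0, 0, 0]], [0, [0, 0, -20], [0, 0, 0]], [0, [0, 0, -14], [0, 0, 0]], [0, [0, 0, 0], [0, 0, 0]], [0, [0, 0, 0], [0, 0, 0]]]'

```text
t: 10.75
tcp_pos: [0.6471, 0.0971, 0.0539]
orientation: [0.83, 0.557, -0.003, 0.005]
force: [0.8, 0.4, 1.0]
finger_gap: 0.001
```

>>> servo_tool --commands '[[0, [0, 0, -2], [0, 0, 0]], [0, [0, 0, 0], [0, 0, 0]], [0, [0, 0, 0], [0, 0, 0]], [0, [0, 0, 0], [0, 0, 0]], [0, [0, 0, 0], [0, 0, 0]], [0, [0, 0, 0], [0, 0, 0]], [0, [0, 0, 0], [0, 0, 0]], [0, [0, 0, 0], [0, 0, 0]], [0, [0, 0, 0], [0, 0, 0]], [0, [0, 0, 0], [0, 0, 0]], [0, [0, 0, 0], [0, 0, 0]], [0, [0, 0, 0], [0, 0, 0]]]'

```text
t: 12.25
tcp_pos: [0.6481, 0.097, 0.0534]
orientation: [0.83, 0.557, -0.002, 0.005]
force: [-0.5, -0.1, 0.5]
finger_gap: 0.008
```

>>> servo_tool --commands '[[0, [0, 0, 0], [0, 0, 0]], [0, [0, 0, 0], [0, 0, 0]], [0, [0, 0, 0], [0, 0, 0]], [0, [0, 0, 0], [0, 0, 0]], [0, [0, 0, 0], [0, 0, 0]], [0, [0, 0, 0], [0, 0, 0]], [0, [0, 0, 0], [0, 0, 0]], [0, [0, 0, 0], [0, 0, 0]], [0, [0, 0, 0], [0, 0, 0]], [0, [0, 0, 0], [0, 0, 0]], [0, [0, 0, 0], [0, 0, 0]], [0, [0, 0, 0], [0, 0, 0]]]'

```text
t: 13.75
tcp_pos: [0.6481, 0.0971, 0.0534]
orientation: [0.83, 0.557, -0.002, 0.005]
force: [-0.5, 1.1, 0.1]
finger_gap: 0.003
```

```bash
python3 - <<'E'
from h import *
im,d=camera('scene'); cv2.imwrite('pics/end.png',cv2.resize(im[...,::-1],(800,600))); s=env.sense(); print(s['t'],s['tcp_pos'],s['force'])
E
```

```text
13.8 [0.64815197 0.09703198 0.05340605] [-0.10084811  0.4433656   0.34158466]
```

View pics/end.png

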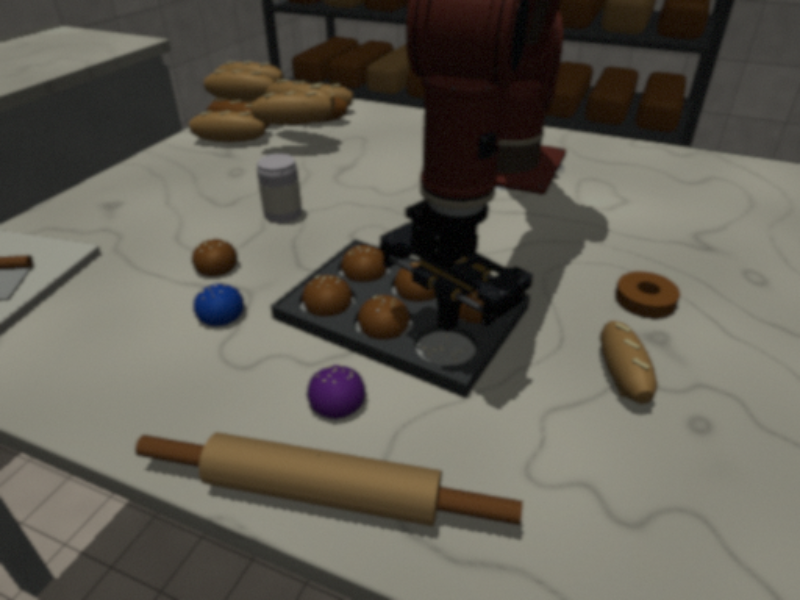

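The fingertips, at about (447,325), hang over the bare cup at (446,348). All the objects sit at the same pixels as in the first picture. Handing in.

```bash
python3 -c "
from h import *
print(env.finish_job())"
```

```text
the job is handed in; nothing more can be done
None
```

The arm pointed at the loose bun, then at the empty cup, with the fingers shut. I handed the job in at 13.8 s, with the arm still pointing at the cup.

- **Loose bun:** it held at (0.593, -0.334), about 31 mm above the bun's top, for about 3 s.
- **Empty cup (far left of the tin):** it held at (0.648, 0.097), about 31 mm above the rim, for about 3 s.

**Last checks:**
- In the last scene picture nothing visible had moved; the gripper partly hid two of the tin buns.
- The force readings stayed near 1–2 N, so I saw no sign of contact.
- The two fixes on the cup, from the top and wrist cameras, differed by 3 mm. I aimed between them, leaning towards the wrist camera's.
- My first attempt to check the bun's position in the scene camera gave a meaningless result because background pixels got in. The wrist camera confirmed the position instead.

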